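# Find the canister lid that rocks and seat it

## Robot

A 6-joint arm with a two-finger parallel gripper is mounted at the origin on the work surface. World frame = base frame: x ahead of the robot, y to its left, z up, the work surface at z = 0. Lengths are in m, angles in degrees, forces in N, time in s.
With the tool pointing down it reaches from about 0.35 to 0.875 m from the base axis. Payload 4.2 kg.
Tool frame: the origin (TCP) lies at the very end of the fingers, on their centre line; the grasp point (between the pads) lies 19 mm behind it (r.grip_point_offset is the distance from the TCP to the grasp point, in m); z points along the fingers, y is the line along which they close (so a half turn about z gives the same grasp; the last joint's range is limited). The gripper opens to 87 mm and grips with 3 to 60 N. Pads are 19 mm wide; open, the fingers measure 117 mm over their backs; the gripper's body (75 mm by 190 mm) begins 51 mm behind the grasp point.
Start: joints at [-50.672, 22.042, 0.453, 0, -68.411, -14.817], TCP at [0.259, -0.569, 0.223] pointing down, gripper open.
Joint ranges: [-179.83, 179.83], [-69.29, 118.12], [-61.27, 80.66], [-181.25, 117.63], [-171.15, -9.14], [-177.46, 177.46]. Speed limits (degrees/s): [159.86, 159.86, 180, 180, 180, 180].

## Interface

Orientations are given as a 3x3 rotation matrix whose columns are the frame's x, y, z axes.
In Python, from station import r gives the robot as it stands.
- The arm moves only by the tool move_arm, never from a script. Its argument "series" is a list of rows, each a list of 3 entries, a list of its own where there are three numbers: the turn, a rotation vector about the tool's x, y, z as a fraction of full scale, then the shift along the tool's x, y, z as a fraction of full scale, then the opening, from 0 (shut) to 1 (fully open). A call has 1 to 12 rows; each row shifts and turns the commanded pose from where the row before left it, along the tool's axes as they then stand; what a row does not reach is not made up. Full scale, the value 1, is 0.5 m for a shift and 0.1 rad for a turn. A row lasts 1/10 s, in which the tool goes at most 50 mm and 8.59 degrees, less where a joint would pass 70% of its speed; a pose out of reach is approached as far as the arm can. A call with a number of a shift or a turn outside -1 to 1 is refused whole. A call with a gripper value outside its range is refused whole. The fingers move at their own pace and stop on an object; the grip force is fixed at half the most. Time passes only in rows, so rows that do not move let the fingers close. It gives the time, the measured TCP pose, the force, the opening and the grip force at its end, in the units of the state.
- r.sense(): the state, without advancing time (a new reading comes with each control period).
- r.capture(name): name is "scene" or "side" or "wrist"; returns a dict with "img" (384x512x3 uint8, red, green, blue), "fx", "fy", "cx", "cy" (pixels), "origin" and "orientation" of the camera in the world. Camera axes: x right, y up, looking along -z (the intrinsics and any distortion apply to the point x, -y, -z); pixel columns grow to the right and rows downward; lengths in m; the calibration is good to about 2 mm. A picture is of the moment at which its call begins. There is no depth.
- r.finish_job(): hands the job in; it is judged then, once.
Trained networks look in the newest picture that a camera, given by its name, has taken for a name from the list of things; names that differ only in an ending like _2 or _b are one class to them, and where a whole thing is asked for, a point or a joint stands for the part that bears it (a point fixed in the world has none). Each returns a list of dicts, best first, with "score" (0 to 1); they miss things now and then, are a little off and sometimes report something else, mostly with a low value. They report only what shows in the picture. A call takes as long as a camera call. They do not tell look-alikes from the thing itself.
- r.cut_out(target, camera): "pixels" (384x512 bool, what is visible of it) and "centre" ([column, row] in pixels, amid what is visible of it).
- r.pinpoint(target, camera): "centre" ([column, row] in pixels: a listed point, or the origin of a listed thing).
The state is a dict: "time_s": time; "joints": joint angles; "joint_velocities": joint speeds; "effort": joint torques, N m; "tcp_pos": TCP position; "ee_rot": TCP orientation; "wrist_force": force on the tool from outside, world axes, zero at the start; "moment": the same for the moment, N m; "gripper_width": opening from 0.0 (shut) to 1.0 (fully open); "gripper_force": force on a finger pad.
Only numpy, scipy, OpenCV 4.12 (cv2) and the standard library are available. Lean on these libraries where they do the work, as an engineer would, in place of code of your own. Each camera call takes 0.05 s, during which the arm holds its last target. There are 200 camera calls.

## Task

One of the four coffee canisters has its wooden lid sitting askew. Press down on the lids with a fingertip until you find the one that rocks, nudge that lid sideways until it drops into its canister, and then press down on the middle of it to make sure it is flush. Do not lift any lid, and leave everything else on the shelf where it stands.

Things in the scene. Friction and masses are not known exactly. Their poses are not given: they have to be found in the camera images.
- jar_a: One of four identical white porcelain canisters with ribbed sides, 74 mm across and 100 mm tall, stuck to the shelf with quake putty so that it does not move. Origin: centre of its underside, on the shelf; z up; its rim is the flat ring 100 mm above the origin, and its round mouth is 64 mm across. Its lid is lid_a.
- jar_b: One of four identical white porcelain canisters with ribbed sides, 74 mm across and 100 mm tall, stuck to the shelf with quake putty so that it does not move. Origin: centre of its underside, on the shelf; z up; its rim is the flat ring 100 mm above the origin, and its round mouth is 64 mm across. Its lid is lid_b.
- jar_c: One of four identical white porcelain canisters with ribbed sides, 74 mm across and 100 mm tall, stuck to the shelf with quake putty so that it does not move. Origin: centre of its underside, on the shelf; z up; its rim is the flat ring 100 mm above the origin, and its round mouth is 64 mm across. Its lid is lid_c.
- jar_d: One of four identical white porcelain canisters with ribbed sides, 74 mm across and 100 mm tall, stuck to the shelf with quake putty so that it does not move. Origin: centre of its underside, on the shelf; z up; its rim is the flat ring 100 mm above the origin, and its round mouth is 64 mm across. Its lid is lid_d.
- lid_a: The loose wooden lid of jar_a, like the other three: a plain flat disc with no knob, 82 mm across, 12 mm thick, about 90 g; below it a round spigot, 61 mm across and 4 mm deep, drops into the mouth with 1.5 mm of play all round. Origin: centre of the disc's underside; z: the disc's normal, up.
- lid_b: Lid of jar_b, identical to lid_a, same origin and axes. A seated lid lies flat on the rim (origin 100 mm, top face 112 mm above the shelf, centred within the play) and does not give under a press. The one unseated lid, whichever it is, sits 4 to 7 mm off to one side and tilts about 5 degrees, its middle 3 to 4 mm too high.
- lid_c: Lid of jar_c, identical to lid_a, same origin and axes. On the side to which an unseated lid is shifted its spigot is caught on top of the rim: there the disc overhangs more and its edge stands up to 8 mm high, and it rocks when pressed. Press within 25 mm of the middle: farther out an unseated lid can tip off.
- lid_d: Lid of jar_d, identical to lid_a, same origin and axes. An unseated lid slid back towards the canister's middle drops in by itself; slid more than 1.5 mm past the middle, its spigot meets the wall of the mouth and stops.
- coaster: Bystander: round wooden coaster, 92 mm across, 9 mm thick, flat on the shelf. Origin: centre of its underside.
- scoop: Bystander: steel coffee scoop, bowl 40 mm across and 26 mm tall, flat handle reaching 102 mm from the bowl's middle along its -x. Origin: centre of the bowl's underside.
- cup: Bystander: white porcelain cup, 72 mm across, 62 mm tall. Origin: centre of its underside.
- brush: Bystander: small grinder brush lying on the shelf, 130 mm long along its x. Origin: on its underside.
- stand: Pour-over stand at the left back, fixed: wooden base 150 x 200 mm, two steel posts and a ring 212 mm high. Origin: centre of its underside.
- dripper: Bystander: ribbed porcelain dripper on the stand's ring, 116 mm across, 75 mm tall. Origin: centre of its underside.
- carafe: Bystander: glass carafe on the stand's base, 120 mm across, 130 mm tall. Origin: centre of its underside.
- grinder: Steel burr grinder at the right, fixed: 110 mm across its foot, 212 mm tall, its lever folded flat. Origin: centre of its underside.
There are look-alikes about, which are no part of the job. Leave any pink or turquoise look-alike of the lid_a alone.

How it is judged:
By the outcome, as a careful person would: the job done as asked, in the order asked, and still so for the second after the job is handed in, with the robot touching nothing.
It also fails if it takes over 58 s, if anything falls off the work surface, if the arm or the gripper's body presses on something with over 40 N, if the wrist force passes 120 N, or if a joint passes its speed limit or range.

## Working session

There is one attempt and no reset: what is moved stays moved. The work goes in short steps, Python scripts to look and compute and a tool call to move; the robot and the scene stay as the last step left them, time stands still between calls to the robot, and variables do not carry over. Pictures are saved under pics/ and viewed, at most 10 in all, crops included, and the job is handed in when it is done.

Besides the shell and the picture viewer there is one more tool, called after "Call:" by a JSON object that holds its "op" and its "data", one argument or row to a line. move_arm: Moves the arm, as the interface text tells. Its arguments: {"type":"object","properties":{"series":{"type":"array"}},"required":["series"]}

```bash
mkdir -p pics; ls; cat > h.py <<'E'
from station import r
import numpy as np, cv2
def ray(c,px):
    d=np.array([(px[0]-c['cx'])/c['fx'],-(px[1]-c['cy'])/c['fy'],-1.]); return np.array(c['orientation'])@d
def at_z(c,px,z):
    d=ray(c,px);o=np.array(c['origin']);return o+d*(z-o[2])/d[2]
def proj(c,p):
    q=np.array(c['orientation']).T@(np.array(p)-np.array(c['origin']));return np.array([c['cx']+c['fx']*q[0]/-q[2],c['cy']-c['fy']*q[1]/-q[2]])
E
python3 - <<'E'
from h import *
ims=[]
for n in ['scene','side','wrist']:
    c=r.capture(n);print(n,[k for k in c if k!='img'],np.round(c['origin'],3),np.round(c['orientation'],3).tolist(),c['fx'],c['cx'])
    cv2.imwrite(f'pics/{n}.png',cv2.cvtColor(c['img'],cv2.COLOR_RGB2BGR))
    for d in r.cut_out('lid_a',n):
        ys,xs=np.nonzero(d['pixels']);print(' cut',round(d['score'],2),np.round(d['centre']),xs.min(),xs.max(),ys.min(),ys.max(),c['img'][d['pixels']].mean(0).round(),at_z(c,d['centre'],.112).round(3))
    for t in ['lid_a','jar_a']:
      for d in r.pinpoint(t,n): print(' pin',t,round(d['score'],2),np.round(d['centre'],1),at_z(c,d['centre'],.1 if t[0]=='l' else 0).round(3))
s=r.sense();print(s)
E
```

```text
pics
scene ['fx', 'fy', 'cx', 'cy', 'origin', 'orientation'] [1.189 0.545 1.318] [[-0.655, -0.614, 0.44], [0.756, -0.527, 0.388], [-0.006, 0.587, 0.81]] 427.7909204837401 265.5884502601962
 cut 0.77 [321. 249.] 309 332 238 260 [197. 156. 105.] [0.603 0.256 0.112]
 cut 0.61 [294. 197.] 285 307 188 208 [199. 158. 106.] [0.502 0.069 0.112]
 cut 0.56 [240. 179.] 227 249 172 191 [198. 157. 106.] [ 0.565 -0.123  0.112]
 cut 0.56 [210. 128.] 205 223 119 134 [222. 131. 159.] [ 0.461 -0.379  0.112]
 cut 0.51 [211. 144.] 204 225 134 151 [197. 156. 105.] [ 0.515 -0.32   0.112]
 cut 0.48 [235. 139.] 227 246 132 147 [ 25. 121. 117.] [ 0.438 -0.27   0.112]
 cut 0.44 [314. 262.] 307 328 254 272 [145. 137. 132.] [0.652 0.269 0.112]
 pin lid_a 0.86 [320.3 250. ] [0.6   0.255 0.1  ]
 pin lid_a 0.85 [294.6 197.3] [0.495 0.066 0.1  ]
 pin lid_a 0.82 [213.3 130.3] [ 0.453 -0.372  0.1  ]
 pin lid_a 0.74 [236.5 181.7] [ 0.576 -0.132  0.1  ]
 pin lid_a 0.61 [211.5 142.6] [ 0.503 -0.332  0.1  ]
 pin jar_a 0.79 [234.8 199.7] [ 0.591 -0.136  0.   ]
 pin jar_a 0.78 [215.8 159.2] [ 0.498 -0.328  0.   ]
 pin jar_
[... 1679 characters left out ...]
122e+01, -1.48147420e+01]), 'joint_velocities': array([ 0.05533099, -0.1144833 ,  0.02741783,  0.03408749, -0.0057983 ,
       -0.07080416]), 'effort': array([ 3.14611202e-05, -3.90212595e+01,  1.87534708e+01,  4.22247112e+00,
        1.54033134e-02, -2.75312232e-05]), 'tcp_pos': array([ 0.25930027, -0.56863829,  0.22258371]), 'ee_rot': array([[-9.09879568e-01, -4.14872472e-01,  6.15525686e-05],
       [-4.14872474e-01,  9.09879569e-01, -2.34292159e-05],
       [-4.62852878e-05, -4.68542313e-05, -9.99999998e-01]]), 'wrist_force': array([ 0.45821388, -0.07069107,  0.44433638]), 'moment': array([-0.00192453, -0.01488472,  0.00015931]), 'gripper_force': 0.0, 'gripper_width': 1.0017376710035393}
```

```bash
python3 - <<'E'
import cv2
a=cv2.imread('pics/scene.png')[80:300,150:370];cv2.imwrite('pics/scene_z.png',cv2.resize(a,(600,600),interpolation=cv2.INTER_CUBIC))
E
```

```text
(no output)
```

View pics/scene.png

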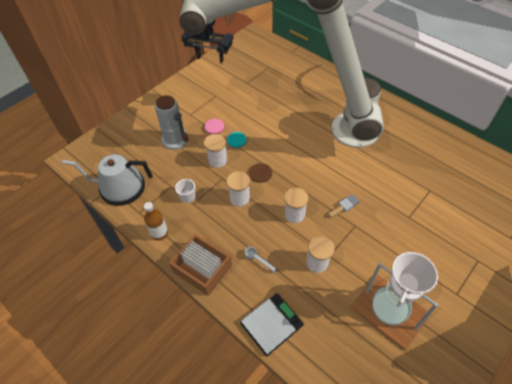

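View pics/scene_z.png

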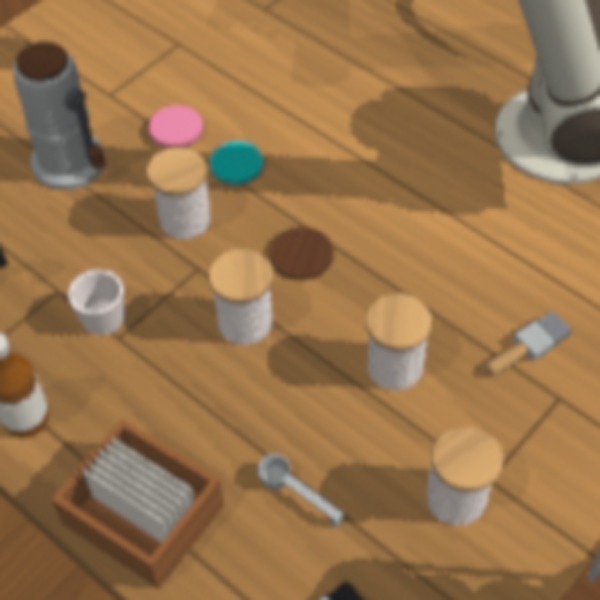

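View pics/side.png

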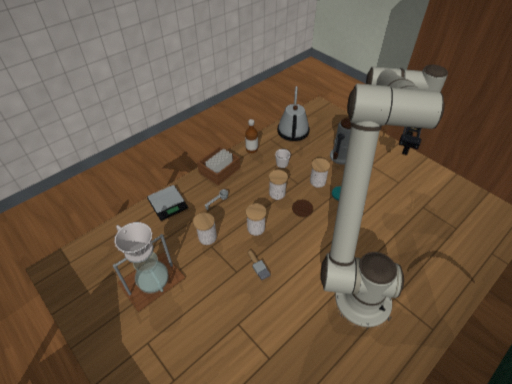

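The scene picture shows four wooden lids on white jars at (215,143), (238,182), (295,198) and (320,248). It also shows three things that could be mistaken for a lid: the pink disc (214,126), the turquoise disc (236,140) and the dark coaster (260,173). The side view agrees.

```bash
python3 - <<'E'
from h import *
for n in ['scene','side']:
    c=r.capture(n)
    for t in ['grinder','dripper','stand','cup']:
      for d in r.pinpoint(t,n)[:1]: print(n,t,round(d['score'],2),np.round(d['centre'],1),at_z(c,d['centre'],.212 if t=='dripper' else 0).round(3))
E
```

```text
scene grinder 0.94 [174.2 139.6] [ 0.536 -0.533  0.   ]
scene dripper 0.6 [407.8 281. ] [0.574 0.52  0.212]
scene stand 0.78 [390.8 309.7] [0.576 0.524 0.   ]
scene cup 0.81 [188.1 196.6] [ 0.695 -0.278  0.   ]
side grinder 0.56 [342.5 155.7] [ 0.526 -0.542  0.   ]
side dripper 0.92 [136.7 251.5] [0.575 0.528 0.212]
side stand 0.68 [153.  280.4] [0.576 0.516 0.   ]
side cup 0.73 [205.5 221.5] [0.662 0.205 0.   ]
```

View pics/wrist.png

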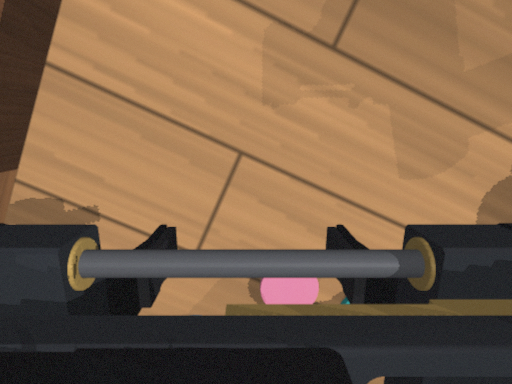

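The wrist view has image-up along tool +x, and the fingers hide everything below about row 225. I'll stand off about 45 mm on the -x side of each lid to look at it, starting with the jar next to the grinder.

Call:
{"op": "move_arm", "data": {
  "series": [
    [[0,0,0],[-0.082,0.0264,0],0],
    [[0,0,0],[-0.082,0.0264,0],0],
    [[0,0,0],[-0.082,0.0264,0],0],
    [[0,0,0],[-0.082,0.0264,0],0],
    [[0,0,0],[-0.082,0.0264,0],0],
    [[0,0,0],[-0.082,0.0264,0],0],
    [[0,0,0],[-0.082,0.0264,0],0],
    [[0,0,0],[-0.082,0.0264,0],0],
    [[0,0,0],[-0.082,0.0264,0],0],
    [[0,0,0],[0,0,0],0],
    [[0,0,0],[0,0,0],0]
  ]
}}

```text
time_s: 2.2
tcp_pos: [0.5462, -0.3067, 0.2222]
ee_rot: [[-0.909, -0.417, -0.001], [-0.417, 0.909, 0.0], [0.001, 0.0, -1.0]]
wrist_force: [-0.3, -0.4, -0.2]
gripper_width: 0.079
gripper_force: 0.0
```

```bash
cat >> h.py <<'E'
def look(name,x0=100,x1=420,y0=40,y1=260,s=2):
    c=r.capture('wrist')
    for d in r.cut_out('lid_a','wrist'):
        m=d['pixels'].astype(np.uint8);col=c['img'][d['pixels']].mean(0)
        cn=max(cv2.findContours(m,0,1)[0],key=len)
        if len(cn)<20: continue
        e=cv2.fitEllipse(cn)
        print('lid',round(d['score'],2),'ell',np.round(e[0],1),np.round(e[1],1),round(e[2]),col.round(),'z.108',at_z(c,e[0],.108).round(4))
    for d in r.cut_out('jar_a','wrist'): print('jar',round(d['score'],2),np.round(d['centre'],1))
    for t,z in (('lid_a',.1),('jar_a',0)):
        for d in r.pinpoint(t,'wrist'): print('pin',t,round(d['score'],2),np.round(d['centre'],1),at_z(c,d['centre'],z).round(4))
    a=c['img'][y0:y1,x0:x1,::-1];cv2.imwrite(f'pics/{name}.png',cv2.resize(a,None,fx=s,fy=s,interpolation=cv2.INTER_CUBIC))
E
python3 -c "
from h import *
look('w4')"
```

```text
lid 0.92 ell [192.   11.4] [28.5 71.4] 91 [237. 184. 214.] z.108 [ 0.4265 -0.4145  0.108 ]
lid 0.91 ell [259.4 142. ] [88.7 90.1] 17 [211. 178. 132.] z.108 [ 0.4993 -0.3193  0.108 ]
lid 0.78 ell [413.4 294.1] [38.8 47.7] 75 [240. 214. 159.] z.108 [ 0.5741 -0.1068  0.108 ]
jar 0.52 [386.7 231.9]
pin lid_a 0.84 [290.5  32.9] [ 0.4048 -0.3337  0.1   ]
pin lid_a 0.61 [259.4 146.2] [ 0.5032 -0.3172  0.1   ]
```

View pics/w4.png

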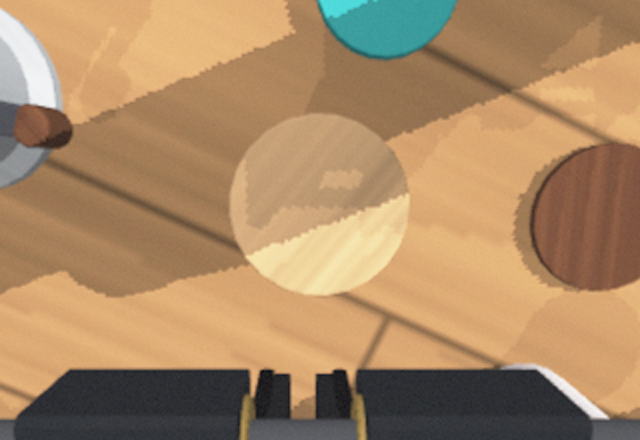

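The askew-lid candidate can't be judged from above, because this lid looks circular, about 90 px across and centred at (259,142). It is the wooden one. Now I'll press it, going down slowly to just above the seated height.

Call:
{"op": "move_arm", "data": {
  "series": [
    [[0,0,0],[0.048,0.008,0],0],
    [[0,0,0],[0.048,0.008,0],0],
    [[0,0,0],[0,0,0.08],0],
    [[0,0,0],[0,0,0.08],0],
    [[0,0,0],[0,0,0.034],0],
    [[0,0,0],[0,0,0.01],0],
    [[0,0,0],[0,0,0.006],0],
    [[0,0,0],[0,0,0.004],0],
    [[0,0,0],[0,0,0],0],
    [[0,0,0],[0,0,0],0]
  ]
}}

```text
time_s: 3.45
tcp_pos: [0.4994, -0.3203, 0.1166]
ee_rot: [[-0.91, -0.415, 0.002], [-0.415, 0.91, -0.001], [-0.001, -0.002, -1.0]]
wrist_force: [0.1, 0.2, 0.2]
gripper_width: 0.005
gripper_force: 0.0
```

Call:
{"op": "move_arm", "data": {
  "series": [
    [[0,0,0],[0,0,0.003],0],
    [[0,0,0],[0,0,0.002],0],
    [[0,0,0],[0,0,0],0]
  ]
}}

```text
time_s: 3.75
tcp_pos: [0.4987, -0.32, 0.113]
ee_rot: [[-0.91, -0.415, -0.0], [-0.415, 0.91, 0.0], [0.0, 0.0, -1.0]]
wrist_force: [-0.3, 0.3, -0.3]
gripper_width: 0.011
gripper_force: 0.0
```

Call:
{"op": "move_arm", "data": {
  "series": [
    [[0,0,0],[0,0,0.002],0],
    [[0,0,0],[0,0,0.002],0],
    [[0,0,0],[0,0,0],0]
  ]
}}

```text
time_s: 4.05
tcp_pos: [0.4989, -0.3202, 0.1125]
ee_rot: [[-0.91, -0.415, 0.0], [-0.415, 0.91, -0.001], [-0.0, -0.001, -1.0]]
wrist_force: [-1.8, 1.9, 6.1]
gripper_width: 0.006
gripper_force: 3.3
```

Call:
{"op": "move_arm", "data": {
  "series": [
    [[0,0,0],[0,0,0.002],0],
    [[0,0,0],[0,0,0.002],0],
    [[0,0,0],[0,0,0],0]
  ]
}}

```text
time_s: 4.35
tcp_pos: [0.4989, -0.3201, 0.1124]
ee_rot: [[-0.909, -0.416, 0.001], [-0.416, 0.909, -0.001], [-0.0, -0.001, -1.0]]
wrist_force: [-4.1, 4.5, 15.0]
gripper_width: 0.006
gripper_force: 7.5
```

The lid on this jar is seated: contact at 112.4 mm and no give from 6 to 15 N. Next is the second jar.

Call:
{"op": "move_arm", "data": {
  "series": [
    [[0,0,0],[0,0,-0.04],0],
    [[0,0,0],[0,0,-0.09],0],
    [[0,0,0],[0,0,-0.09],0],
    [[0,0,0],[-0.065,0.0487,0],0],
    [[0,0,0],[-0.065,0.0487,0],0],
    [[0,0,0],[-0.065,0.0487,0],0],
    [[0,0,0],[-0.065,0.0487,0],0],
    [[0,0,0],[-0.065,0.0487,0],0],
    [[0,0,0],[-0.065,0.0487,0],0],
    [[0,0,0],[0,0,0],0],
    [[0,0,0],[0,0,0],0]
  ]
}}

```text
time_s: 5.45
tcp_pos: [0.6157, -0.1054, 0.2185]
ee_rot: [[-0.909, -0.417, -0.001], [-0.417, 0.909, -0.0], [0.001, 0.0, -1.0]]
wrist_force: [0.1, 0.1, -0.1]
gripper_width: 0.005
gripper_force: 0.0
```

```bash
python3 -c "
from h import *
look('w3');print(r.sense()['tcp_pos'])"
```

```text
lid 0.92 ell [74.6  5.5] [13.8 66.4] 91 [171. 141. 105.] z.108 [ 0.5323 -0.2999  0.108 ]
lid 0.65 ell [247.1 142.9] [90.7 92. ] 163 [229. 195. 143.] z.108 [ 0.5739 -0.128   0.108 ]
lid 0.59 ell [475.3 158.9] [80.8 94.9] 26 [223. 190. 139.] z.108 [0.5001 0.0673 0.108 ]
jar 0.95 [124.3  17.6]
jar 0.63 [416.5 146.2]
jar 0.51 [476.7 281.2]
pin lid_a 0.96 [475.8 154.6] [0.495  0.0713 0.1   ]
pin lid_a 0.79 [248.4 144.8] [ 0.5755 -0.126   0.1   ]
pin jar_a 0.69 [416.8 145.5] [0.4953 0.0697 0.    ]
pin jar_a 0.66 [483.9 266.8] [0.5991 0.2467 0.    ]
pin jar_a 0.65 [121.1   5. ] [ 0.5012 -0.3186  0.    ]
[ 0.61510343 -0.10740017  0.21922922]
```

Call:
{"op": "move_arm", "data": {
  "series": [
    [[0,0,0],[0.046,-0.002,0],0],
    [[0,0,0],[0.046,-0.002,0],0],
    [[0,0,0],[0,0,0.08],0],
    [[0,0,0],[0,0,0.08],0],
    [[0,0,0],[0,0,0.03],0],
    [[0,0,0],[0,0,0.01],0],
    [[0,0,0],[0,0,0.003],0],
    [[0,0,0],[0,0,0],0],
    [[0,0,0],[0,0,0],0]
  ]
}}

```text
time_s: 6.6
tcp_pos: [0.5755, -0.1273, 0.119]
ee_rot: [[-0.91, -0.415, 0.003], [-0.415, 0.91, -0.0], [-0.002, -0.001, -1.0]]
wrist_force: [0.4, -0.4, -0.2]
gripper_width: 0.006
gripper_force: 0.0
```

Call:
{"op": "move_arm", "data": {
  "series": [
    [[0,0,0],[0,0,0.002],0],
    [[0,0,0],[0,0,0.002],0],
    [[0,0,0],[0,0,0],0]
  ]
}}

```text
time_s: 6.9
tcp_pos: [0.5746, -0.1271, 0.1157]
ee_rot: [[-0.91, -0.415, 0.0], [-0.415, 0.91, 0.0], [-0.0, -0.0, -1.0]]
wrist_force: [-0.0, -0.0, -0.3]
gripper_width: 0.002
gripper_force: 0.0
```

Call:
{"op": "move_arm", "data": {
  "series": [
    [[0,0,0],[0,0,0.002],0],
    [[0,0,0],[0,0,0.002],0],
    [[0,0,0],[0,0,0],0]
  ]
}}

```text
time_s: 7.2
tcp_pos: [0.5744, -0.1271, 0.1133]
ee_rot: [[-0.91, -0.415, -0.0], [-0.415, 0.91, 0.0], [0.0, 0.0, -1.0]]
wrist_force: [1.0, -1.3, 0.5]
gripper_width: 0.005
gripper_force: 0.0
```

Call:
{"op": "move_arm", "data": {
  "series": [
    [[0,0,0],[0,0,0.003],0],
    [[0,0,0],[0,0,0.003],0],
    [[0,0,0],[0,0,0],0]
  ]
}}

```text
time_s: 7.5
tcp_pos: [0.5748, -0.1272, 0.1124]
ee_rot: [[-0.91, -0.416, 0.001], [-0.416, 0.91, -0.001], [-0.0, -0.001, -1.0]]
wrist_force: [-3.4, 1.9, 9.4]
gripper_width: 0.005
gripper_force: 4.3
```

This one is also seated: contact at 112.4 mm and firm. Next is the third jar.

Call:
{"op": "move_arm", "data": {
  "series": [
    [[0,0,0],[0,0,-0.04],0],
    [[0,0,0],[0,0,-0.09],0],
    [[0,0,0],[0,0,-0.09],0],
    [[0,0,0],[-0.0231,0.0832,0],0],
    [[0,0,0],[-0.0231,0.0832,0],0],
    [[0,0,0],[-0.0231,0.0832,0],0],
    [[0,0,0],[-0.0231,0.0832,0],0],
    [[0,0,0],[-0.0231,0.0832,0],0],
    [[0,0,0],[0,0,0],0],
    [[0,0,0],[0,0,0],0]
  ]
}}

```text
time_s: 8.5
tcp_pos: [0.5406, 0.087, 0.2205]
ee_rot: [[-0.909, -0.417, -0.0], [-0.417, 0.909, -0.0], [0.0, -0.0, -1.0]]
wrist_force: [-1.1, 0.5, 0.3]
gripper_width: 0.001
gripper_force: 0.0
```

```bash
python3 -c "
from h import *
look('w2');print(r.sense()['tcp_pos'])"
```

```text
lid 0.96 ell [ 29.4 130.7] [71.2 98.5] 170 [219. 182. 134.] z.108 [ 0.5707 -0.1177  0.108 ]
lid 0.93 ell [255.3 144.9] [88.8 89.3] 38 [225. 188. 138.] z.108 [0.4975 0.0719 0.108 ]
lid 0.6 ell [396.1 297.5] [30.9 44. ] 142 [225. 188. 138.] z.108 [0.5788 0.2712 0.108 ]
jar 0.74 [ 84.8 126.3]
pin lid_a 0.95 [ 24.8 127.7] [ 0.5725 -0.1274  0.1   ]
pin lid_a 0.77 [369.2 304.4] [0.601  0.2554 0.1   ]
[0.54094529 0.08491773 0.2204771 ]
```

Call:
{"op": "move_arm", "data": {
  "series": [
    [[0,0,0],[0.045,0.006,0],0],
    [[0,0,0],[0.045,0.006,0],0],
    [[0,0,0],[0,0,0.08],0],
    [[0,0,0],[0,0,0.08],0],
    [[0,0,0],[0,0,0.032],0],
    [[0,0,0],[0,0,0.01],0],
    [[0,0,0],[0,0,0.003],0],
    [[0,0,0],[0,0,0],0],
    [[0,0,0],[0,0,0],0]
  ]
}}

```text
time_s: 9.65
tcp_pos: [0.4983, 0.073, 0.1193]
ee_rot: [[-0.91, -0.415, 0.003], [-0.415, 0.91, 0.001], [-0.003, -0.0, -1.0]]
wrist_force: [-0.1, 0.5, -0.2]
gripper_width: 0.007
gripper_force: 0.0
```

Call:
{"op": "move_arm", "data": {
  "series": [
    [[0,0,0],[0,0,0.002],0],
    [[0,0,0],[0,0,0.002],0],
    [[0,0,0],[0,0,0],0]
  ]
}}

```text
time_s: 9.95
tcp_pos: [0.4974, 0.0729, 0.1162]
ee_rot: [[-0.91, -0.415, 0.0], [-0.415, 0.91, 0.0], [-0.0, 0.0, -1.0]]
wrist_force: [-0.4, -0.3, 0.2]
gripper_width: 0.008
gripper_force: 0.0
```

Call:
{"op": "move_arm", "data": {
  "series": [
    [[0,0,0],[0,0,0.002],0],
    [[0,0,0],[0,0,0.002],0],
    [[0,0,0],[0,0,0],0]
  ]
}}

```text
time_s: 10.25
tcp_pos: [0.4973, 0.0728, 0.1138]
ee_rot: [[-0.91, -0.415, -0.0], [-0.415, 0.91, -0.0], [0.0, 0.0, -1.0]]
wrist_force: [-1.1, -0.6, -0.8]
gripper_width: -0.001
gripper_force: 0.0
```

Call:
{"op": "move_arm", "data": {
  "series": [
    [[0,0,0],[0,0,0.004],0],
    [[0,0,0],[0,0,0.004],0],
    [[0,0,0],[0,0,0],0]
  ]
}}

```text
time_s: 10.55
tcp_pos: [0.4976, 0.0729, 0.1124]
ee_rot: [[-0.909, -0.416, 0.001], [-0.416, 0.909, -0.0], [-0.001, -0.001, -1.0]]
wrist_force: [-5.5, 1.1, 14.2]
gripper_width: 0.005
gripper_force: 7.2
```

Call:
{"op": "move_arm", "data": {
  "series": [
    [[0,0,0],[0,0,-0.04],0],
    [[0,0,0],[0,0,-0.09],0],
    [[0,0,0],[0,0,-0.09],0],
    [[0,0,0],[-0.0695,0.0408,0],0],
    [[0,0,0],[-0.0695,0.0408,0],0],
    [[0,0,0],[-0.0695,0.0408,0],0],
    [[0,0,0],[-0.0695,0.0408,0],0],
    [[0,0,0],[-0.0695,0.0408,0],0],
    [[0,0,0],[-0.0695,0.0408,0],0],
    [[0,0,0],[0,0,0],0],
    [[0,0,0],[0,0,0],0]
  ]
}}

```text
time_s: 11.65
tcp_pos: [0.6361, 0.2712, 0.2184]
ee_rot: [[-0.91, -0.416, -0.002], [-0.416, 0.91, -0.001], [0.002, -0.0, -1.0]]
wrist_force: [0.2, -0.4, -1.1]
gripper_width: 0.007
gripper_force: 0.0
```

```bash
python3 -c "
from h import *
look('w1');print(r.sense()['tcp_pos'])"
```

```text
lid 0.67 ell [250.6 149.7] [90.5 91.9] 173 [230. 195. 143.] z.108 [0.5983 0.2539 0.108 ]
jar 0.61 [138.9   9.8]
[0.63598634 0.26977804 0.22089386]
```

View pics/w1.png

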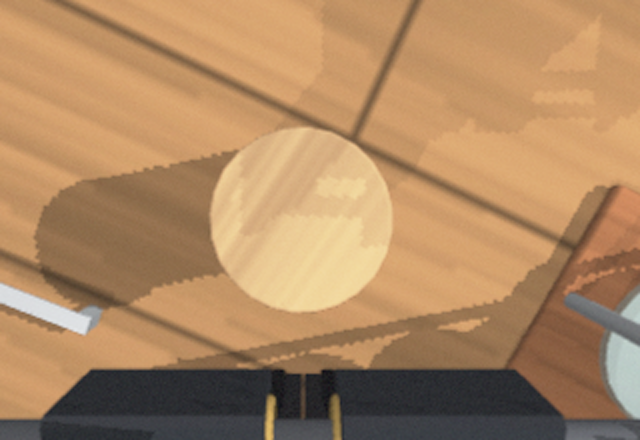

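This shows the fourth lid at crop (301,219), full-frame (250.6,149.7). The other three are seated, so I'll press this one carefully.

Call:
{"op": "move_arm", "data": {
  "series": [
    [[0,0,0],[0.043,0,0],0],
    [[0,0,0],[0.043,0,0],0],
    [[0,0,0],[0,0,0.08],0],
    [[0,0,0],[0,0,0.08],0],
    [[0,0,0],[0,0,0.028],0],
    [[0,0,0],[0,0,0.009],0],
    [[0,0,0],[0,0,0],0],
    [[0,0,0],[0,0,0],0]
  ]
}}

```text
time_s: 12.7
tcp_pos: [0.5985, 0.2535, 0.1237]
ee_rot: [[-0.91, -0.415, 0.003], [-0.415, 0.91, 0.002], [-0.004, 0.0, -1.0]]
wrist_force: [0.2, 0.6, 0.2]
gripper_width: 0.003
gripper_force: 0.0
```

Call:
{"op": "move_arm", "data": {
  "series": [
    [[0,0,0],[0,0,0.002],0],
    [[0,0,0],[0,0,0.002],0],
    [[0,0,0],[0,0,0],0]
  ]
}}

```text
time_s: 13.0
tcp_pos: [0.5973, 0.253, 0.12]
ee_rot: [[-0.91, -0.415, 0.001], [-0.415, 0.91, 0.001], [-0.001, 0.0, -1.0]]
wrist_force: [0.1, 0.6, -0.0]
gripper_width: 0.006
gripper_force: 0.0
```

Call:
{"op": "move_arm", "data": {
  "series": [
    [[0,0,0],[0,0,0.002],0],
    [[0,0,0],[0,0,0.002],0],
    [[0,0,0],[0,0,0],0]
  ]
}}

```text
time_s: 13.3
tcp_pos: [0.5971, 0.2528, 0.1173]
ee_rot: [[-0.91, -0.415, -0.0], [-0.415, 0.91, -0.0], [0.0, -0.0, -1.0]]
wrist_force: [0.5, -0.1, 0.4]
gripper_width: 0.006
gripper_force: 0.0
```

Call:
{"op": "move_arm", "data": {
  "series": [
    [[0,0,0],[0,0,0.002],0],
    [[0,0,0],[0,0,0.001],0],
    [[0,0,0],[0,0,0],0]
  ]
}}

```text
time_s: 13.6
tcp_pos: [0.5973, 0.2529, 0.1163]
ee_rot: [[-0.91, -0.415, 0.0], [-0.415, 0.91, 0.0], [-0.0, -0.0, -1.0]]
wrist_force: [0.7, -0.9, 0.5]
gripper_width: 0.004
gripper_force: 0.6
```

Call:
{"op": "move_arm", "data": {
  "series": [
    [[0,0,0],[0,0,0.001],0],
    [[0,0,0],[0,0,0.001],0],
    [[0,0,0],[0,0,0],0]
  ]
}}

```text
time_s: 13.9
tcp_pos: [0.5975, 0.253, 0.116]
ee_rot: [[-0.91, -0.415, 0.001], [-0.415, 0.91, 0.0], [-0.001, -0.0, -1.0]]
wrist_force: [-1.5, -0.2, 5.2]
gripper_width: 0.003
gripper_force: 2.4
```

The fourth lid is the askew one: contact at about 116.2 mm against 112.4 mm for the others. I'll probe its tilt lightly 16 mm out on either side to find the direction of the shift.

Call:
{"op": "move_arm", "data": {
  "series": [
    [[0,0,0],[0,0,-0.012],0],
    [[0,0,0],[0,0.032,0],0],
    [[0,0,0],[0,0,0.006],0],
    [[0,0,0],[0,0,0.003],0],
    [[0,0,0],[0,0,0.001],0],
    [[0,0,0],[0,0,0],0]
  ]
}}

```text
time_s: 14.5
tcp_pos: [0.5907, 0.268, 0.1165]
ee_rot: [[-0.91, -0.415, 0.001], [-0.415, 0.91, 0.001], [-0.001, 0.0, -1.0]]
wrist_force: [-1.7, 2.0, 4.7]
gripper_width: 0.005
gripper_force: 1.8
```

Call:
{"op": "move_arm", "data": {
  "series": [
    [[0,0,0],[0,0,-0.012],0],
    [[0,0,0],[0,-0.064,0],0],
    [[0,0,0],[0,0,0.006],0],
    [[0,0,0],[0,0,0.005],0],
    [[0,0,0],[0,0,0.002],0],
    [[0,0,0],[0,0,0],0]
  ]
}}

```text
time_s: 15.1
tcp_pos: [0.6037, 0.2382, 0.1155]
ee_rot: [[-0.91, -0.415, -0.0], [-0.415, 0.91, -0.001], [0.001, -0.001, -1.0]]
wrist_force: [0.1, -0.7, 1.6]
gripper_width: 0.002
gripper_force: 0.5
```

Call:
{"op": "move_arm", "data": {
  "series": [
    [[0,0,0],[0,0,-0.012],0],
    [[0,0,0],[0.032,0.032,0],0],
    [[0,0,0],[0,0,0.006],0],
    [[0,0,0],[0,0,0.004],0],
    [[0,0,0],[0,0,0.002],0],
    [[0,0,0],[0,0,0],0]
  ]
}}

```text
time_s: 15.7
tcp_pos: [0.583, 0.2463, 0.1154]
ee_rot: [[-0.91, -0.415, 0.0], [-0.415, 0.91, 0.0], [-0.0, 0.0, -1.0]]
wrist_force: [-0.4, 0.6, 1.2]
gripper_width: 0.006
gripper_force: 0.3
```

Call:
{"op": "move_arm", "data": {
  "series": [
    [[0,0,0],[0,0,-0.012],0],
    [[0,0,0],[-0.064,0,0],0],
    [[0,0,0],[0,0,0.004],0],
    [[0,0,0],[0,0,0.003],0],
    [[0,0,0],[0,0,0.002],0],
    [[0,0,0],[0,0,0],0]
  ]
}}

```text
time_s: 16.3
tcp_pos: [0.6115, 0.2593, 0.1173]
ee_rot: [[-0.91, -0.415, 0.0], [-0.415, 0.91, -0.0], [-0.0, -0.0, -1.0]]
wrist_force: [-0.3, -0.0, -0.8]
gripper_width: 0.004
gripper_force: 0.2
```

Call:
{"op": "move_arm", "data": {
  "series": [
    [[0,0,0],[0,0,0.002],0],
    [[0,0,0],[0,0,0],0],
    [[0,0,0],[0,0,0],0]
  ]
}}

```text
time_s: 16.6
tcp_pos: [0.6119, 0.2598, 0.1166]
ee_rot: [[-0.91, -0.415, 0.001], [-0.415, 0.91, 0.001], [-0.001, 0.0, -1.0]]
wrist_force: [-0.3, 1.1, 2.1]
gripper_width: 0.001
gripper_force: 1.1
```

```bash
python3 -c "
from h import *
for n in ['scene','side']:
    c=r.capture(n)
    P=[.598,.254]
    u=proj(c,[*P,.06]).astype(int);print(n,u)
    a=c['img'][u[1]-30:u[1]+30,u[0]-40:u[0]+40,::-1];cv2.imwrite(f'pics/c_{n}.png',cv2.resize(a,None,fx=8,fy=8,interpolation=cv2.INTER_CUBIC))
"
```

```text
scene [319 255]
side [203 228]
```

Heights are +x 115.4, -x 116.8, +y 116.7 and -y 115.5 mm. So the high side, and the shift, points along world (+0.45,+0.89), which agrees with the jar detection. I'll lift, turn the tool so its x axis runs along the push direction, and stand off on the high side.

Call:
{"op": "move_arm", "data": {
  "series": [
    [[0,0,0],[0,0,-0.05],0],
    [[0,0,-0.96],[0,0,-0.06],0],
    [[0,0,-0.96],[0,0,0],0],
    [[0,0,-0.96],[0,0,0],0],
    [[0,0,-0.96],[0,0,0],0],
    [[0,0,-0.96],[0,0,0],0],
    [[0,0,-0.96],[0,0,0],0],
    [[0,0,-0.96],[0,0,0],0],
    [[0,0,0],[-0.05,0.01,0],0],
    [[0,0,0],[-0.05,0.01,0],0],
    [[0,0,0],[0,0,0],0],
    [[0,0,0],[0,0,0],0]
  ]
}}

```text
time_s: 17.9
tcp_pos: [0.6248, 0.3085, 0.1699]
ee_rot: [[-0.453, -0.891, -0.002], [-0.891, 0.453, -0.001], [0.002, 0.001, -1.0]]
wrist_force: [0.0, -0.5, 0.4]
gripper_width: 0.006
gripper_force: 0.0
```

```bash
python3 -c "
from h import *
look('p1',150,350,60,260,3);print(r.sense()['tcp_pos'])"
```

```text
lid 0.94 ell [248.8 126.9] [113.  115.9] 179 [236. 204. 150.] z.108 [0.5985 0.2516 0.108 ]
pin lid_a 0.71 [250.8 126.5] [0.5971 0.2521 0.1   ]
[0.62537613 0.30778545 0.17121454]
```

View pics/p1.png

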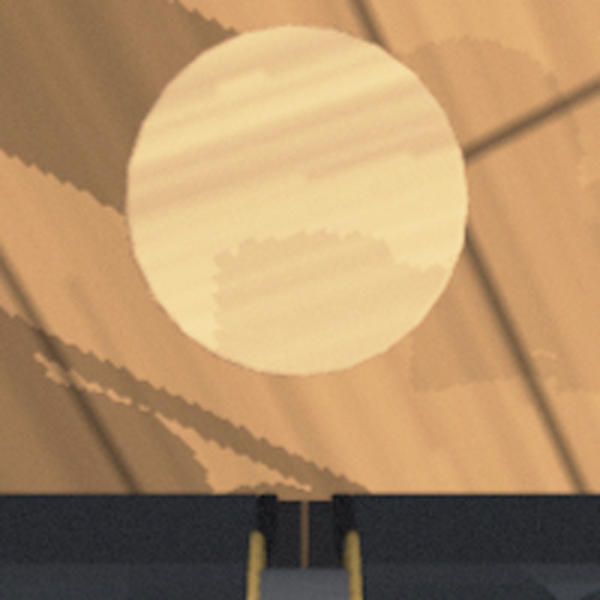

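Confirmed: the lid is centred at crop (298,199), right ahead of the fingers in +x and 61.5 mm away. I'll go down to disc-edge height and close in.

Call:
{"op": "move_arm", "data": {
  "series": [
    [[0,0,0],[0,0,0.07],0],
    [[0,0,0],[0,0,0.05],0],
    [[0,0,0],[0,0,0.01],0],
    [[0,0,0],[0,0,0],0],
    [[0,0,0],[0.008,-0.002,0],0],
    [[0,0,0],[0.006,0,0],0],
    [[0,0,0],[0.003,0,0],0],
    [[0,0,0],[0,0,0],0]
  ]
}}

```text
time_s: 18.95
tcp_pos: [0.6228, 0.3004, 0.1071]
ee_rot: [[-0.454, -0.891, 0.001], [-0.891, 0.454, 0.001], [-0.001, -0.001, -1.0]]
wrist_force: [0.2, -0.1, 0.7]
gripper_width: 0.005
gripper_force: 0.0
```

Call:
{"op": "move_arm", "data": {
  "series": [
    [[0,0,0],[0.002,0,0],0],
    [[0,0,0],[0.002,0,0],0],
    [[0,0,0],[0,0,0],0]
  ]
}}

```text
time_s: 19.25
tcp_pos: [0.6216, 0.2987, 0.1061]
ee_rot: [[-0.454, -0.891, -0.0], [-0.891, 0.454, -0.0], [0.0, 0.0, -1.0]]
wrist_force: [-0.1, 0.4, -0.3]
gripper_width: 0.006
gripper_force: 0.0
```

Call:
{"op": "move_arm", "data": {
  "series": [
    [[0,0,0],[0.002,0,0],0],
    [[0,0,0],[0.002,0,0],0],
    [[0,0,0],[0,0,0],0]
  ]
}}

```text
time_s: 19.55
tcp_pos: [0.6207, 0.2969, 0.106]
ee_rot: [[-0.454, -0.891, -0.0], [-0.891, 0.454, -0.0], [0.0, 0.0, -1.0]]
wrist_force: [-0.7, -0.6, 0.3]
gripper_width: 0.007
gripper_force: 0.0
```

Call:
{"op": "move_arm", "data": {
  "series": [
    [[0,0,0],[0.002,0,0],0],
    [[0,0,0],[0.002,0,0],0],
    [[0,0,0],[0,0,0],0]
  ]
}}

```text
time_s: 19.85
tcp_pos: [0.6198, 0.2951, 0.1061]
ee_rot: [[-0.454, -0.891, -0.0], [-0.891, 0.454, -0.0], [0.0, 0.0, -1.0]]
wrist_force: [0.6, -0.0, -0.8]
gripper_width: 0.006
gripper_force: 0.0
```

```bash
python3 -c "
from h import *
look('p2',150,350,0,240,2);print(r.sense()['tcp_pos'])"
```

```text
lid 0.72 ell [250.7 148.9] [153.7 155.1] 24 [200. 166. 123.] z.108 [0.5967 0.2479 0.108 ]
pin lid_a 0.84 [251.3 153.1] [0.5978 0.2508 0.1   ]
[0.61982345 0.29517288 0.10606447]
```

View pics/p2.png

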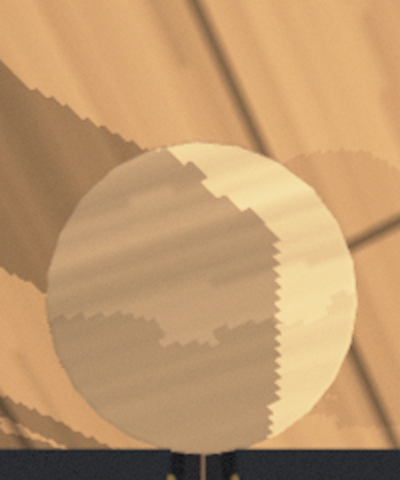

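Call:
{"op": "move_arm", "data": {
  "series": [
    [[0,0,0],[0.002,0,0],0],
    [[0,0,0],[0.002,0,0],0],
    [[0,0,0],[0,0,0],0]
  ]
}}

```text
time_s: 20.4
tcp_pos: [0.6192, 0.2937, 0.1063]
ee_rot: [[-0.454, -0.891, 0.001], [-0.891, 0.454, 0.001], [-0.001, -0.0, -1.0]]
wrist_force: [0.3, 1.4, -1.3]
gripper_width: 0.007
gripper_force: 0.5
```

```bash
python3 -c "
from h import *
look('p3',150,350,0,240,2);print(r.sense()['tcp_pos'])"
```

```text
lid 0.82 ell [250.8 149. ] [153.8 155.6] 1 [200. 166. 123.] z.108 [0.5961 0.2466 0.108 ]
jar 0.37 [423.4 379.5]
pin lid_a 0.92 [251.8 155.2] [0.5975 0.2505 0.1   ]
pin jar_a 0.57 [385.3 366.1] [0.5766 0.5309 0.    ]
[0.61912354 0.29364739 0.10614087]
```

```bash
cat >> h.py <<'E'
from scipy.optimize import least_squares
def fitlid():
    c=r.capture('wrist');d=max(r.cut_out('lid_a','wrist'),key=lambda d:d['pixels'].sum())
    cn=max(cv2.findContours(d['pixels'].astype(np.uint8),0,1)[0],key=len)
    e=cv2.fitEllipse(cn);t=np.linspace(0,2*np.pi,120)
    for z in (.112,.1155):
        p=at_z(c,e[0],z)
        q=np.array([proj(c,[p[0]+.041*np.cos(a),p[1]+.041*np.sin(a),z]) for a in t],np.float32)
        f=cv2.fitEllipse(q);print('z',z,'centre',p.round(4),'exp',np.round(f[1],1),'seen',np.round(e[1],1))
    print(r.sense()['tcp_pos'].round(4),r.sense()['wrist_force'].round(1))
E
python3 -c "
from h import *
fitlid()"
```

```text
z 0.112 centre [0.5958 0.2463 0.112 ] exp [158.5 160.2] seen [154.3 154.7]
z 0.1155 centre [0.5957 0.2461 0.1155] exp [162.1 163.9] seen [154.3 154.7]
[0.6191 0.2937 0.1062] [0.5 1.8 0.9]
```

Call:
{"op": "move_arm", "data": {
  "series": [
    [[0,0,0],[0.002,0,0],0],
    [[0,0,0],[0,0,0],0],
    [[0,0,0],[0,0,0],0]
  ]
}}

```text
time_s: 21.05
tcp_pos: [0.6191, 0.2934, 0.1066]
ee_rot: [[-0.453, -0.891, 0.002], [-0.891, 0.453, 0.002], [-0.002, -0.001, -1.0]]
wrist_force: [2.2, 3.4, -0.5]
gripper_width: 0.003
gripper_force: 2.1
```

```bash
python3 -c "
from h import *
fitlid()"
```

```text
z 0.112 centre [0.5958 0.2461 0.112 ] exp [158.1 159.9] seen [154.  155.3]
z 0.1155 centre [0.5957 0.2458 0.1155] exp [161.8 163.6] seen [154.  155.3]
[0.6191 0.2933 0.1065] [2.4 4.5 0.6]
```

The lid moved about 5.5 mm with the finger and then stopped at 5 N, and its apparent size fits the seated height. I'll back off and press the middle to check.

Call:
{"op": "move_arm", "data": {
  "series": [
    [[0,0,0],[-0.02,0,0],0],
    [[0,0,0],[0,0,-0.055],0],
    [[0,0,0],[0.062,0,0],0],
    [[0,0,0],[0.063,0,0],0],
    [[0,0,0],[0,0,0],0],
    [[0,0,0],[0,0,0.025],0],
    [[0,0,0],[0,0,0.006],0],
    [[0,0,0],[0,0,0],0],
    [[0,0,0],[0,0,0],0]
  ]
}}

```text
time_s: 22.05
tcp_pos: [0.5947, 0.2462, 0.1173]
ee_rot: [[-0.453, -0.891, -0.001], [-0.891, 0.453, -0.001], [0.001, 0.0, -1.0]]
wrist_force: [-0.1, 0.2, 0.5]
gripper_width: 0.002
gripper_force: 0.0
```

Call:
{"op": "move_arm", "data": {
  "series": [
    [[0,0,0],[0,0,0.003],0],
    [[0,0,0],[0,0,0.002],0],
    [[0,0,0],[0,0,0],0]
  ]
}}

```text
time_s: 22.35
tcp_pos: [0.5946, 0.2458, 0.1155]
ee_rot: [[-0.454, -0.891, -0.0], [-0.891, 0.454, -0.0], [0.0, 0.0, -1.0]]
wrist_force: [-0.1, -0.0, -0.9]
gripper_width: 0.007
gripper_force: 0.0
```

Call:
{"op": "move_arm", "data": {
  "series": [
    [[0,0,0],[0,0,0.002],0],
    [[0,0,0],[0,0,0.002],0],
    [[0,0,0],[0,0,0],0]
  ]
}}

```text
time_s: 22.65
tcp_pos: [0.5945, 0.2457, 0.1134]
ee_rot: [[-0.454, -0.891, -0.0], [-0.891, 0.454, -0.0], [0.0, 0.0, -1.0]]
wrist_force: [-0.7, 0.1, -0.6]
gripper_width: 0.003
gripper_force: 0.0
```

Call:
{"op": "move_arm", "data": {
  "series": [
    [[0,0,0],[0,0,0.003],0],
    [[0,0,0],[0,0,0.003],0],
    [[0,0,0],[0,0,0],0]
  ]
}}

```text
time_s: 22.95
tcp_pos: [0.5948, 0.2458, 0.1125]
ee_rot: [[-0.453, -0.891, 0.001], [-0.891, 0.453, -0.0], [-0.0, -0.001, -1.0]]
wrist_force: [-2.2, -1.3, 7.7]
gripper_width: 0.005
gripper_force: 3.6
```

Call:
{"op": "move_arm", "data": {
  "series": [
    [[0,0,0],[0,0,0.003],0],
    [[0,0,0],[0,0,0],0],
    [[0,0,0],[0,0,0],0]
  ]
}}

```text
time_s: 23.25
tcp_pos: [0.5948, 0.2458, 0.1124]
ee_rot: [[-0.453, -0.892, 0.002], [-0.892, 0.453, 0.0], [-0.001, -0.002, -1.0]]
wrist_force: [-4.6, -1.0, 12.7]
gripper_width: 0.008
gripper_force: 6.3
```

Now it's flush at 112.4 mm and firm at 12.7 N, the same as the seated lids. I'll lift clear and check.

Call:
{"op": "move_arm", "data": {
  "series": [
    [[0,0,0],[0,0,-0.03],0],
    [[0,0,0],[0,0,-0.09],0],
    [[0,0,0],[0,0,-0.09],0],
    [[0,0,0],[-0.06,0,0],0],
    [[0,0,0],[0,0,0],0],
    [[0,0,0],[0,0,0],0]
  ]
}}

```text
time_s: 23.85
tcp_pos: [0.6078, 0.2726, 0.2132]
ee_rot: [[-0.453, -0.891, -0.002], [-0.891, 0.453, -0.001], [0.001, 0.001, -1.0]]
wrist_force: [-0.2, -0.4, -1.2]
gripper_width: 0.008
gripper_force: 0.0
```

```bash
python3 -c "
from h import *
fitlid()"
```

```text
z 0.112 centre [0.5961 0.2473 0.112 ] exp [92.1 92.5] seen [89.3 90. ]
z 0.1155 centre [0.5959 0.2469 0.1155] exp [93.4 93.8] seen [89.3 90. ]
[0.6076 0.2719 0.2129] [ 0.3  0.6 -0.4]
```

```bash
python3 -c "
from station import r
print(r.finish_job())"
```

```text
the job is handed in; nothing more can be done
None
```

The askew lid was on the canister nearest the pour-over stand; I nudged it about 5.5 mm until it dropped in, then pressed its middle, where it sat flush at 112.4 mm and firm. Pressing the other three lids found them already seated, and the job was handed in at about 24 s.

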